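Hang the desk caddy on its twin-pin cradle and fill it

TASK

Hang the grey desk caddy on the cradle so that the two pins come up through the wide parts of the keyholes in its two ears, and let go of it there. Then push it straight away from the robot until it stops, so that both pins are locked at the ends of their slots, and after that put the glue stick and the charger brick into the caddy. Leave the mug and the roll of tape where they are.

Things in the scene. Friction and masses are not known exactly. Their poses are not given: they have to be found in the camera images.
- caddy: Loose grey plastic tray, about 0.5 kg; origin at the centre of its underside, z up, x away from the robot when hung, y left. Box 116 (x) x 176 (y) x 60 mm high, walls and floor 4 mm. A 12 mm divider at y = 0 makes two compartments, each 108 mm in x and from 6 to 84 mm off y = 0. On each y side a flat ear, x = -26 to 30, z = 50 to 56 mm, reaches out to y = +-150 mm.
- caddy_tab (a point): Grip tab of the caddy, to carry it by: the divider's raised middle, 12 mm thick across y, 50 mm long in x (-25 to 25), its top 92 mm above the caddy's underside and 32 mm above its rim. This point: 78 mm straight above the caddy's origin. Axes as the caddy's.
- caddy_keyhole (a point): Keyhole in the left (+y) ear; this point is the centre of its wide part, at the ear's underside (caddy x = 8, y = 124, z = 50 mm). Wide part 18 x 18 mm square; from it a slot 10.4 mm wide runs towards -x, ending 19.5 mm from this point. The right ear has the same keyhole at y = -124 mm. Axes as the caddy's.
- stand: Fixed cradle; origin at the centre of its underside on the desk, z up, x away from the robot (turned up to 0.15 rad), y left. Dark base plate 110 x 304 x 10 mm; two plywood posts 64 (x) x 46 (y) mm centred at y = +-127 mm, 112 mm high, open between. Hung, the caddy's origin is 70 mm above this one, at x = -8 mm when just set over the pins and +8 mm when home (hard stop, slides with a few N).
- stand_deck (a point): Point midway between the posts, 120 mm above the stand's origin, axes as the stand's: the level of the tops of the two fixed metal plates on the posts (64 x 34 x 8 mm), one upright pin in the middle of each. Pins at x = 0, 248 mm apart along y, but both shifted together by -9 to +9 mm along y (at y = +-124 mm plus this shift); the shift is not reported: find it by touch or sight.
- pin_shape (a point): Same point as stand_deck; it tells the shape of both pins, which are alike and fixed: upright steel, a neck 7 mm in diameter and 10 mm high, on it a round head 15 mm in diameter and 6 mm thick with a 1 mm chamfer at its top edge; so the head's top is 16 mm above the plate. The ears lie under the heads, on the plates, when the caddy is hung.
- glue_stick: Loose glue stick standing upright, 28 mm diameter, 86 mm tall, 35 g; origin at the centre of its foot.
- charger_brick: Loose black power brick lying flat, 44 (x) x 62 (y) x 28 mm high, 120 g; origin at the centre of its underside.
- mug: Loose white mug, 92 mm diameter, 127 mm with its handle, 95 mm tall; a bystander near the front of the desk, not to be moved. Origin at the centre of its foot.
- clear_tape: Loose roll of tape lying flat, 96 mm diameter, 48 mm high; a bystander, not to be moved. Origin at the centre of its underside.
Things that resemble listed ones, but are neither listed nor needed, are in the scene too. Several things look just like the glue_stick: the one meant starts nearest to the robot's base.

How it is judged:
By the outcome, as a careful person would: the job done as asked, in the order asked, and still so for the second after the job is handed in, with the robot touching nothing.
It also fails if it takes over 72 s, if anything falls off the work surface, if the arm or the gripper's body presses on something with over 40 N, if the wrist force passes 120 N, or if a joint passes its speed limit or range.

ROBOT

A 7-joint arm with a two-finger parallel gripper is mounted at the origin on a cart in front of the work surface, level with it; the furniture and walls round the work are solid. World frame = base frame: x ahead of the robot, y to its left, z up, the work surface at z = 0. Lengths are in m, angles in degrees, forces in N, time in s.
With the tool pointing down it reaches from about 0.425 to 0.875 m from the base axis. Payload 4.7 kg.
Tool frame: the origin (TCP) lies at the very end of the fingers, on their centre line; the grasp point (between the pads) lies 19 mm behind it (env.grip_point_offset is the distance from the TCP to the grasp point, in m); z points along the fingers, y is the line along which they close (so a half turn about z gives the same grasp; the last joint's range is limited). The gripper opens to 87 mm and grips with 3 to 60 N. Pads are 19 mm wide; open, the fingers measure 117 mm over their backs; the gripper's body (75 mm by 190 mm) begins 51 mm behind the grasp point.
Start: joints at [-65.713, 18.392, -4.016, 83.108, 1.295, 78.541, -3.26], TCP at [0.259, 0.596, 0.223] pointing down, gripper open.
Joint ranges: [-163.93, 163.93], [-17.29, 119.83], [-79.2, 71.16], [3.27, 140.29], [-89.18, 269.18], [5.43, 117.66], [-154.24, 154.24]. Speed limits (degrees/s): [147.25, 147.25, 180, 180, 180, 180, 180].

INTERFACE

Orientations are given as [roll, pitch, yaw] about the fixed x, y, z axes, in that order (R = Rz(yaw) Ry(pitch) Rx(roll)).
In Python, from cell import env gives the robot as it stands.
- The arm moves only by the tool jog_arm, never from a script. Its argument "motion" is a list of rows, each an object of numbers: "x", "y", "z": the shift along the tool's x, y, z in cm; "ax", "ay", "az": the turn, a rotation vector about the tool's x, y, z in degrees. In form: [{"x": .., "y": .., "z": .., "ax": .., "ay": .., "az": ..}, ...]. A call has exactly 5 rows; each row shifts and turns the commanded pose from where the row before left it, along the tool's axes as they then stand; what a row does not reach is not made up. A row lasts 1/10 s, in which the tool goes at most 50 mm and 8.59 degrees, less where a joint would pass 70% of its speed; a pose out of reach is approached as far as the arm can. A call is refused whole if a number of a shift passes 5 or a number of a turn 8.59, either way. A call with a gripper value outside its range is refused whole. "claw" is the gripper command: -1 is shut, 1 is fully open, values between are in proportion, set as the call begins (left out, the last holds). The fingers move at their own pace and stop on an object; "squeeze" is the grip in N (left out, the last holds). Time passes only in rows, so rows that do not move let the fingers close, or fill a call up. It gives the time, the measured TCP pose, the force, the opening and the grip force at its end, in the units of the state.
- env.get_obs(): the state, without advancing time (a new reading comes with each control period).
- env.read_camera(name): name is "side" or "top"; returns the picture (384x512x3 uint8, red, green, blue); there is no depth.
- env.camera_params(name): a dict with "fx", "fy", "cx", "cy" (pixels), "extrinsics" (4x4, takes a point from world to camera coordinates). Camera axes: x right, y up, looking along -z (the intrinsics and any distortion apply to the point x, -y, -z); pixel columns grow to the right and rows downward; lengths in m; the calibration is good to about 2 mm. A picture is of the moment at which its call begins. camera_params takes no time and is no camera call.
- env.sign_off(): hands the job in; it is judged then, once.
The state is a dict: "time_s": time; "qpos": joint angles; "joint_velocities": joint speeds; "effort": joint torques, N m; "tool_pos": TCP position; "tool_rot": TCP orientation; "force": force on the tool from outside, world axes, zero at the start; "wrist_torque": the same for the moment, N m; "grip_width": finger opening in m; "grasp_force": force on a finger pad.
Only numpy, scipy, OpenCV 4.12 (cv2) and the standard library are available. Lean on these libraries where they do the work, as an engineer would, in place of code of your own. Each camera call takes 0.05 s, during which the arm holds its last target. There are 200 camera calls.

## Working session

There is one attempt and no reset: what is moved stays moved. The work goes in short steps, Python scripts to look and compute and a tool call to move; the robot and the scene stay as the last step left them, time stands still between calls to the robot, and variables do not carry over. Pictures are saved under pics/ and viewed, at most 10 in all, crops included, and the job is handed in when it is done.

Besides the shell and the picture viewer there is one more tool, called after ">>>" as a command line: name --argument value ..., lists and objects as JSON in quotes. jog_arm: Moves the arm, as the interface text tells. Its arguments: {"type":"object","properties":{"motion":{"type":"array"},"claw":{"type":"number"},"squeeze":{"type":"number"}},"required":["motion"]}

```bash
mkdir -p pics; cat > h.py <<'E'
import numpy as np,cv2
from cell import env
def cam(n):
    p=env.camera_params(n);return p,np.array([[p['fx'],0,p['cx']],[0,p['fy'],p['cy']],[0,0,1.]]),np.array(p['extrinsics'])
def proj(n,P):
    p,K,E=cam(n);q=E@np.r_[P,1];return K[0,0]*q[0]/-q[2]+K[0,2],K[1,1]*-q[1]/-q[2]+K[1,2]
def back(n,u,v,z):
    p,K,E=cam(n);d=np.array([(u-K[0,2])/K[0,0],-(v-K[1,2])/K[1,1],-1]);R=E[:3,:3];c=-R.T@E[:3,3];w=R.T@d
    return c+w*(z-c[2])/w[2]
def snap(n,f,box=None,s=1):
    im=env.read_camera(n)[:,:,::-1];cv2.imwrite('pics/raw_'+f,im)
    if box: im=im[box[1]:box[3],box[0]:box[2]]
    cv2.imwrite('pics/'+f,cv2.resize(im,None,fx=s,fy=s,interpolation=cv2.INTER_CUBIC))
E
python3 - <<'E'
from h import *
for n in('top','side'):
    snap(n,n+'0.png',s=1.5)
    p,K,E=cam(n);print({k:v for k,v in p.items() if k!='extrinsics'},-E[:3,:3].T@E[:3,3],E[:3,:3].round(3))
print(env.get_obs())
E
```

```text
{'fx': 488.634549409346, 'fy': 488.634549409346, 'cx': 255.29720058592156, 'cy': 199.19567426628257} [0.38007403 0.06567036 1.88060143] [[ 0.005 -1.     0.012]
 [ 0.994  0.006  0.113]
 [-0.113  0.011  0.994]]
{'fx': 442.9817762277416, 'fy': 442.9817762277416, 'cx': 250.90300375085772, 'cy': 191.46936521825722} [ 0.50115018 -0.97591072  0.89498182] [[ 0.999 -0.048  0.013]
 [ 0.019  0.604  0.796]
 [-0.046 -0.795  0.605]]
{'time_s': 0.1, 'qpos': array([-65.71221771,  18.43430282,  -4.01429958,  83.16769309,
         1.29474995,  78.5400646 ,  -3.26101913]), 'joint_velocities': array([ 0.14547953, -0.06514238, -0.01340165, -0.12800469,  0.01928983,
        0.07331419,  0.05531708]), 'effort': array([-2.14745492e-04, -4.92576313e+01, -4.05812413e-01, -3.13398206e+01,
       -6.40789862e-02,  3.94539919e-02,  6.11350151e-05]), 'tool_pos': array([0.25883944, 0.59570786, 0.2215784 ]), 'tool_rot': array([-1.79903150e+02,  5.55882863e-03,  1.56519574e+02]), 'force': array([-0.23066946,  0.36903711,  0.99840863]), 'wrist_torque': array([-0.05199051, -0.01665431,  0.01269536]), 'grasp_force': 0.0, 'grip_width': 0.08682385254913427}
```

View pics/top0.png

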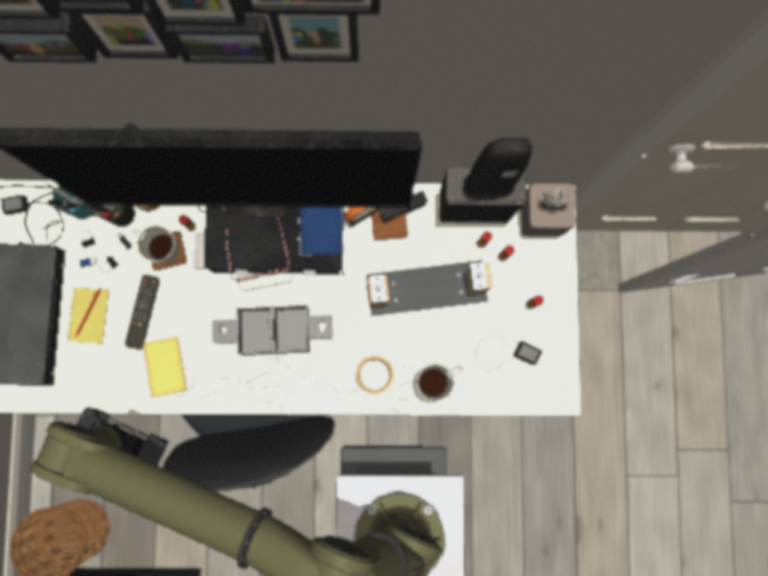

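View pics/side0.png

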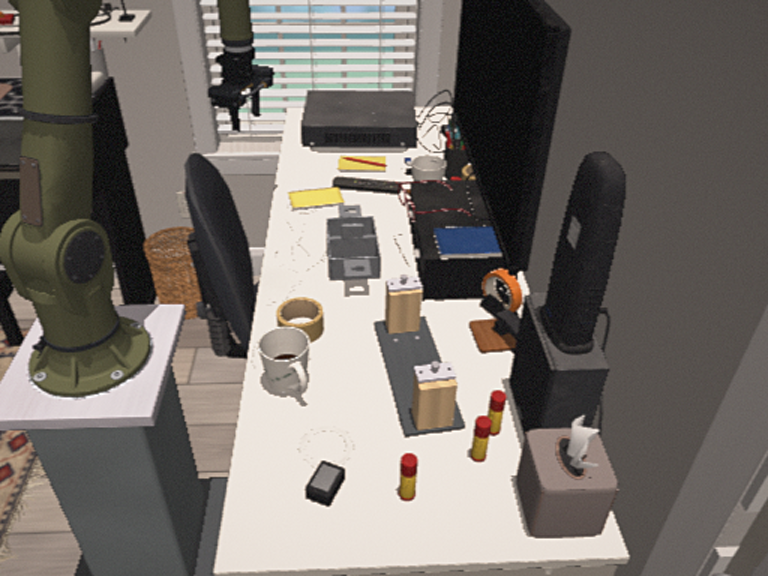

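The top view (1.5x) shows the caddy at (273,331), the stand at (428,288) with its posts at (378,290) and (479,278), the mug at (432,382) and the tape at (374,375). The brick is at (527,353). Glue stick look-alikes are at (485,239), (506,252) and (536,301), with one more red thing at (188,222). I'll enlarge the important areas.

```bash
python3 - <<'E'
from h import *
im=cv2.imread('pics/raw_top0.png');s=cv2.imread('pics/raw_side0.png')
a=cv2.resize(im[155:250,135:395],None,fx=3,fy=3,interpolation=cv2.INTER_CUBIC)
b=cv2.resize(s[175:295,215:345],None,fx=2.5,fy=2.5,interpolation=cv2.INTER_CUBIC)
c=cv2.resize(s[130:205,205:265],None,fx=4,fy=4,interpolation=cv2.INTER_CUBIC)
o=np.zeros((600,800,3),np.uint8);o[:285,:780]=a;o[290:590,:325]=b;o[290:590,330:570]=c
cv2.imwrite('pics/crop1.png',o)
for u,v in((485,239),(506,252),(536,301),(188,222)):
  p=back('top',u/1.5,v/1.5,.06);print(p,np.hypot(*p[:2]))
print('brick',back('top',527/1.5,353/1.5,.028),back('side',325/1.5,482/1.5,.02))
E
```

```text
[ 0.74141334 -0.21189009  0.06      ] 0.7710973677038333
[ 0.70847474 -0.26461829  0.06      ] 0.7562799099369962
[ 0.58453123 -0.33819971  0.06      ] 0.6753190389584329
[0.77942493 0.53806214 0.06      ] 0.9471082758935561
brick [ 0.45566356 -0.32001981  0.028     ] [ 0.46289096 -0.32761642  0.02      ]
```

View pics/crop1.png

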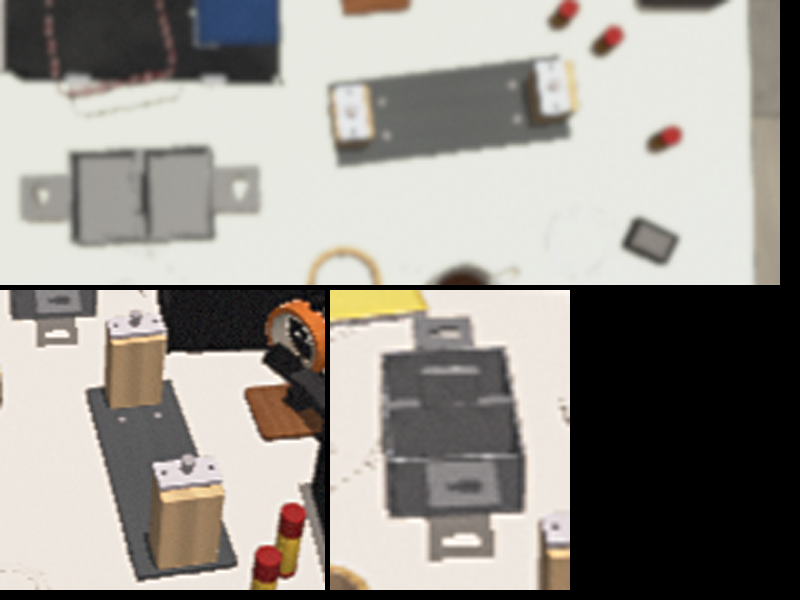

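The four red-capped look-alikes have raw top pixels (323,159), (337,168), (357,200) and (125,148). The one at (357,200) is 0.675 m from the base, the nearest, and the crop shows it as an upright stick, so it is the glue stick. Both keyholes have their slots towards -x, so the caddy is already the right way round. Next I'll fit the poses.

```bash
python3 - <<'E'
from h import *
from scipy.optimize import least_squares
T=lambda u,v:('top',u/3+135-.33,v/3+155-.33)
B=lambda u,v:('side',u/2.5+215-.3,(v-290)/2.5+175-.3)
C=lambda u,v:('side',(u-330)/4+205-.4,(v-290)/4+130-.4)
def fit(obs,x0,f):
    def r(q):
        o=[]
        for m,P in obs:
            P=np.array(P,float); 
            if len(q)>3 and P[2]>.1:P[1]+=q[3]
            c,s=np.cos(q[2]),np.sin(q[2]);W=[q[0]+c*P[0]-s*P[1],q[1]+s*P[0]+c*P[1],P[2]]
            u=proj(m[0],W);o+=[u[0]-m[1],u[1]-m[2]]
        return np.array(o)
    s=least_squares(r,x0,loss='soft_l1');print(f,s.x.round(4),np.degrees(s.x[2]).round(2));print(r(s.x).reshape(-1,2).round(1).tolist());return s.x
h=.136
fit([(T(350,111),(0,.124,h)),(T(556,87),(0,-.124,h)),(B(136,318),(0,.124,h-.003)),(B(188,464),(0,-.124,h-.003)),
 (T(330,85),(.055,.152,.01)),(T(340,164),(-.055,.152,.01)),(B(88,391),(-.055,.152,.01)),(B(138,578),(-.055,-.152,.01)),(B(237,564),(.055,-.152,.01))],[.6,0,.1,0],'stand')
fit([(T(70,152),(.058,.088,.06)),(T(212,147),(.058,-.088,.06)),(T(215,238),(-.058,-.088,.06)),(T(73,244),(-.058,.088,.06)),
(C(384,353),(-.058,.088,.06)),(C(508,347),(.058,.088,.06)),(C(522,456),(.058,-.088,.06)),(C(388,461),(-.058,-.088,.06)),(C(431,559),(-.026,-.15,.056)),(C(493,556),(.03,-.15,.056))],[.5,.28,0],'caddy')
# brick top face corners in crop
for u,v in((625,240),(640,218),(678,240),(663,263)): m=T(u,v);print(back('top',m[1],m[2],.028))
m=T(672,136);print('glue',back('top',m[1],m[2],.086))
print('mug',back('top',432/1.5,382/1.5,.095),'tape',back('top',374/1.5,375/1.5,.048))
E
```

```text
stand [ 0.6285 -0.0718  0.1339  0.0056] 7.67
[[1.1, -1.4], [0.5, -2.0], [-0.8, -1.1], [-0.3, -0.7], [0.0, -1.7], [0.3, 0.1], [-2.0, -0.8], [-1.1, 0.1], [0.7, 0.1]]
caddy [0.5136 0.3167 0.0475] 2.72
[[0.4, -1.4], [0.2, -1.6], [0.2, -0.9], [0.0, -1.0], [-2.2, -0.1], [-1.2, 0.1], [0.1, 0.4], [-1.5, 0.7], [-1.5, -12.2], [0.5, -12.2]]
[ 0.45799915 -0.28839381  0.028     ]
[ 0.48592312 -0.30785883  0.028     ]
[ 0.45837302 -0.35557456  0.028     ]
[ 0.42927983 -0.33602701  0.028     ]
glue [ 0.58411632 -0.33744331  0.086     ]
mug [ 0.38152011 -0.07416373  0.095     ] tape [0.39812087 0.0664697  0.048     ]
```

```bash
cat >> h.py <<'E'
from scipy.spatial.transform import Rotation as Ro
def go(x,y,z,yaw):
    o=env.get_obs();R=Ro.from_euler('xyz',o['tool_rot'],degrees=True);G=Ro.from_euler('xyz',[180,0,yaw],degrees=True)
    d=np.array([x,y,z])-o['tool_pos']
    print('pos',o['tool_pos'].round(4),'rot',o['tool_rot'].round(2),'shift cm',(R.inv().apply(d)*100).round(2),'in goal frame',(G.inv().apply(d)*100).round(2),'turn',(R.inv()*G).as_rotvec(degrees=True).round(2),'F',o['force'].round(1),'w',round(o['grip_width'],4),'t',round(o['time_s'],2))
E
python3 -c "
from h import *
go(.514,.317,.2,182.7)"
```

```text
pos [0.2588 0.5957 0.2216] rot [-1.7990e+02  1.0000e-02  1.5652e+02] shift cm [-34.51 -15.39   2.19] in goal frame [-24.17 -29.04   2.16] turn [-1.000e-01 -2.000e-02 -2.618e+01] F [-0.2  0.4  1. ] w 0.0868 t 0.1
```

>>> jog_arm --motion '[{"x": -3.8,"y": -1.7},{"x": -3.8,"y": -1.7},{"x": -3.8,"y": -1.7},{"x": -3.8,"y": -1.7},{"x": -3.8,"y": -1.7}]' --claw 0.2

```text
$.motion[0]: bad value
```

>>> jog_arm --motion '[{"x": -3.8,"y": -1.7},{"x": -3.8,"y": -1.7},{"x": -3.8,"y": -1.7},{"x": -3.8,"y": -1.7},{"az": -8.5}]'

```text
$.motion[0]: bad value
```

>>> jog_arm --motion '[{"az": -8.5},{"az": -8.5},{"az": -0.7},{},{}]'

```text
$.motion[0]: bad value
```

```bash
python3 -c "
from h import *
go(.514,.317,.2,182.7)
im=lambda n,b,s:cv2.resize(env.read_camera(n)[b[1]:b[3],b[0]:b[2],::-1],None,fx=s,fy=s,interpolation=cv2.INTER_CUBIC)
a=im('side',(195,60,275,210),4);b=im('top',(130,180,235,270),4)
o=np.zeros((600,760,3),np.uint8);o[:600,:320]=a;o[:360,330:750]=b;cv2.imwrite('pics/c2.png',o)"
```

```text
pos [0.2588 0.5957 0.2216] rot [-1.7990e+02  1.0000e-02  1.5652e+02] shift cm [-34.51 -15.39   2.19] in goal frame [-24.17 -29.04   2.16] turn [-1.000e-01 -2.000e-02 -2.618e+01] F [-0.2  0.4  1. ] w 0.0868 t 0.1
```

View pics/c2.png

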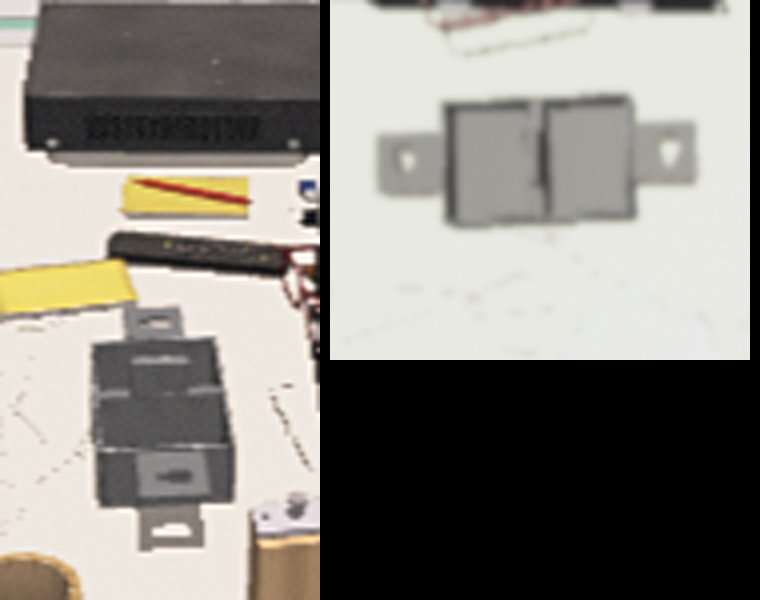

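The picture shows the caddy unmoved and clearly seen: in the top crop its rim runs from (445,100) to (634,222) and its keyholes are at (407,152) and (672,150). The moves were refused because every row needs all six keys.

>>> jog_arm --motion '[{"x": -3.8,"y": -1.7,"z": 0,"ax": 0,"ay": 0,"az": 0},{"x": -3.8,"y": -1.7,"z": 0,"ax": 0,"ay": 0,"az": 0},{"x": -3.8,"y": -1.7,"z": 0,"ax": 0,"ay": 0,"az": 0},{"x": -3.8,"y": -1.7,"z": 0,"ax": 0,"ay": 0,"az": 0},{"x": -3.8,"y": -1.7,"z": 0,"ax": 0,"ay": 0,"az": 0}]' --claw 0.2

```text
time_s: 0.7
tool_pos: [0.4003, 0.4411, 0.2225]
tool_rot: [180.0, -0.0, 156.5]
force: [0.6, 0.6, -0.4]
grip_width: 0.056
grasp_force: 0.0
```

>>> jog_arm --motion '[{"x": -3.8,"y": -1.7,"z": 0,"ax": 0,"ay": 0,"az": 0},{"x": -3.8,"y": -1.7,"z": 0,"ax": 0,"ay": 0,"az": 0},{"x": -3.8,"y": -1.7,"z": 0,"ax": 0,"ay": 0,"az": 0},{"x": -3.8,"y": -1.7,"z": 0,"ax": 0,"ay": 0,"az": 0},{"x": 0,"y": 0,"z": 0,"ax": 0,"ay": 0,"az": -8.5}]'

```text
time_s: 1.2
tool_pos: [0.5169, 0.3119, 0.2225]
tool_rot: [-179.8, 0.2, 164.6]
force: [0.5, -0.4, -0.4]
grip_width: 0.0523
grasp_force: 0.0
```

>>> jog_arm --motion '[{"x": 0,"y": 0,"z": 0,"ax": 0,"ay": 0,"az": -8.5},{"x": 0,"y": 0,"z": 0,"ax": 0,"ay": 0,"az": -8.5},{"x": 0,"y": 0,"z": 0,"ax": 0,"ay": 0,"az": -0.7},{"x": 0,"y": 0,"z": 0,"ax": 0,"ay": 0,"az": 0},{"x": 0,"y": 0,"z": 0,"ax": 0,"ay": 0,"az": 0}]'

```text
time_s: 1.7
tool_pos: [0.5117, 0.3196, 0.2225]
tool_rot: [-180.0, -0.0, -177.4]
force: [1.2, 0.4, 0.1]
grip_width: 0.0524
grasp_force: 0.0
```

```bash
python3 -c "
from h import *
go(.514,.317,.065,182.7)
im=lambda n,b,s:cv2.resize(env.read_camera(n)[b[1]:b[3],b[0]:b[2],::-1],None,fx=s,fy=s,interpolation=cv2.INTER_CUBIC)
a=im('side',(185,60,285,210),4);b=im('top',(130,180,225,270),4)
o=np.zeros((600,790,3),np.uint8);o[:600,:400]=a;o[:360,410:790]=b;cv2.imwrite('pics/c3.png',o)"
```

```text
pos [0.5117 0.3196 0.2225] rot [-180.     -0.   -177.41] shift cm [-0.22 -0.27 15.75] in goal frame [-0.22 -0.27 15.75] turn [-0.   -0.   -0.11] F [1.2 0.4 0.1] w 0.0524 t 1.7
```

View pics/c3.png

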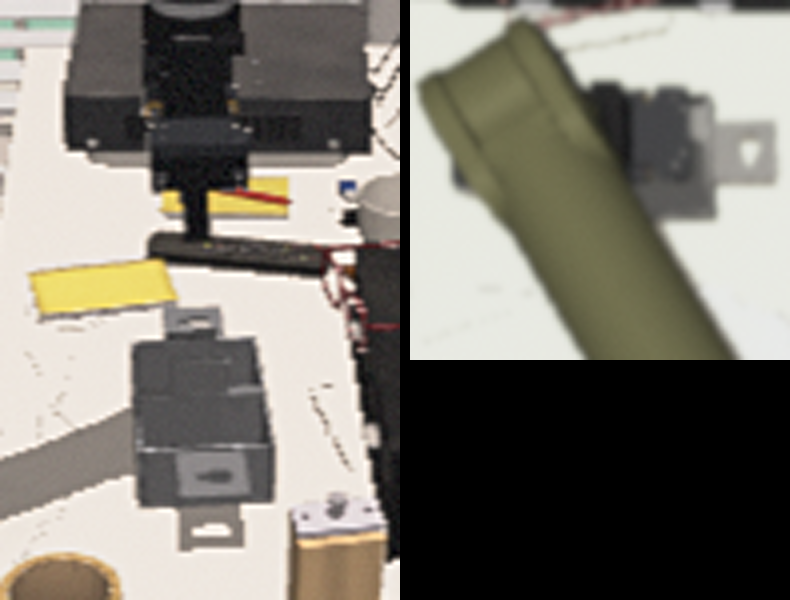

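The gripper hangs above the caddy, aligned with the tab. In the side crop the light square at (213,473) is the near ear, and the grey shape below it at (210,530) is only its shadow. Now I'll lower and grip the tab.

>>> jog_arm --motion '[{"x": -0.2,"y": -0.3,"z": 4,"ax": 0,"ay": 0,"az": 0},{"x": 0,"y": 0,"z": 4,"ax": 0,"ay": 0,"az": 0},{"x": 0,"y": 0,"z": 4,"ax": 0,"ay": 0,"az": 0},{"x": 0,"y": 0,"z": 3,"ax": 0,"ay": 0,"az": 0},{"x": 0,"y": 0,"z": 1.2,"ax": 0,"ay": 0,"az": 0}]'

```text
time_s: 2.3
tool_pos: [0.5118, 0.3154, 0.0571]
tool_rot: [-179.8, -0.3, -177.3]
force: [-1.0, -0.9, -0.3]
grip_width: 0.0522
grasp_force: 0.0
```

>>> jog_arm --motion '[{"x": 0,"y": 0,"z": 0,"ax": 0,"ay": 0,"az": 0},{"x": 0,"y": 0,"z": 0,"ax": 0,"ay": 0,"az": 0},{"x": 0,"y": 0,"z": 0,"ax": 0,"ay": 0,"az": 0},{"x": 0,"y": 0,"z": 0,"ax": 0,"ay": 0,"az": 0},{"x": 0,"y": 0,"z": 0,"ax": 0,"ay": 0,"az": 0}]' --claw -1 --squeeze 45

```text
time_s: 2.8
tool_pos: [0.5146, 0.3171, 0.0618]
tool_rot: [179.9, 0.1, -177.3]
force: [-0.8, 0.1, 0.5]
grip_width: 0.02
grasp_force: 0.0
```

>>> jog_arm --motion '[{"x": 0,"y": 0,"z": 0,"ax": 0,"ay": 0,"az": 0},{"x": 0,"y": 0,"z": -1,"ax": 0,"ay": 0,"az": 0},{"x": 0,"y": 0,"z": -2,"ax": 0,"ay": 0,"az": 0},{"x": 0,"y": 0,"z": -2,"ax": 0,"ay": 0,"az": 0},{"x": 0,"y": 0,"z": 0,"ax": 0,"ay": 0,"az": 0}]'

```text
time_s: 3.3
tool_pos: [0.5154, 0.3171, 0.1133]
tool_rot: [179.9, 0.2, -177.3]
force: [-0.2, 0.3, -3.7]
grip_width: 0.0117
grasp_force: 45.0
```

>>> jog_arm --motion '[{"x": 0,"y": 0,"z": -2,"ax": 0,"ay": 0,"az": 0},{"x": 0,"y": 0,"z": -3,"ax": 0,"ay": 0,"az": 0},{"x": -0.5,"y": -2,"z": -3,"ax": 0,"ay": 0,"az": 0},{"x": -0.7,"y": -3.2,"z": -2.2,"ax": 0,"ay": 0,"az": 0},{"x": -0.7,"y": -3.2,"z": 0,"ax": 0,"ay": 0,"az": 0}]'

```text
time_s: 3.8
tool_pos: [0.5383, 0.2335, 0.2152]
tool_rot: [179.9, 0.3, -177.2]
force: [0.9, -0.7, -4.2]
grip_width: 0.0115
grasp_force: 45.0
```

>>> jog_arm --motion '[{"x": -0.7,"y": -3.2,"z": 0,"ax": 0,"ay": 0,"az": 0},{"x": -0.7,"y": -3.2,"z": 0,"ax": 0,"ay": 0,"az": 0},{"x": -0.7,"y": -3.2,"z": 0,"ax": 0,"ay": 0,"az": 0},{"x": -0.7,"y": -3.2,"z": 0,"ax": 0,"ay": 0,"az": 0},{"x": -0.7,"y": -3.2,"z": 0,"ax": 0,"ay": 0,"az": 0}]'

```text
time_s: 4.3
tool_pos: [0.5786, 0.0738, 0.2109]
tool_rot: [-180.0, -0.2, -177.3]
force: [0.2, 0.7, -4.6]
grip_width: 0.012
grasp_force: 45.0
```

>>> jog_arm --motion '[{"x": -0.7,"y": -3.2,"z": 0,"ax": 0,"ay": 0,"az": 0},{"x": -0.7,"y": -3.2,"z": 0,"ax": 0,"ay": 0,"az": 0},{"x": -0.7,"y": -3.2,"z": 0,"ax": 0,"ay": 0,"az": 0},{"x": -0.5,"y": -2,"z": 0,"ax": 0,"ay": 0,"az": 0},{"x": 0,"y": 0,"z": 0,"ax": 0,"ay": 0,"az": -4.7}]'

```text
time_s: 4.8
tool_pos: [0.6101, -0.0451, 0.2108]
tool_rot: [-179.8, -0.2, -172.9]
force: [0.5, -0.0, -4.8]
grip_width: 0.0116
grasp_force: 45.0
```

>>> jog_arm --motion '[{"x": 0,"y": 0,"z": 0,"ax": 0,"ay": 0,"az": 0},{"x": 0,"y": 0,"z": 0,"ax": 0,"ay": 0,"az": 0},{"x": 0,"y": 0,"z": 0,"ax": 0,"ay": 0,"az": 0},{"x": 0,"y": 0,"z": 0,"ax": 0,"ay": 0,"az": 0},{"x": 0,"y": 0,"z": 0,"ax": 0,"ay": 0,"az": 0}]'

```text
time_s: 5.3
tool_pos: [0.6108, -0.0386, 0.2125]
tool_rot: [180.0, 0.0, -172.6]
force: [-0.2, 0.7, -3.8]
grip_width: 0.0115
grasp_force: 45.0
```

```bash
python3 -c "
from h import *
go(.620,-.067,.160,187.4)
im=lambda n,b,s:cv2.resize(env.read_camera(n)[b[1]:b[3],b[0]:b[2],::-1],None,fx=s,fy=s,interpolation=cv2.INTER_CUBIC)
a=im('side',(245,120,335,270),4);b=im('top',(235,160,340,225),4)
o=np.zeros((600,790,3),np.uint8);o[:600,:360]=a;o[:260,365:785]=b;cv2.imwrite('pics/c4.png',o)"
```

```text
pos [ 0.6108 -0.0386  0.2125] rot [ 180.      0.   -172.56] shift cm [-0.54 -2.94  5.25] in goal frame [-0.54 -2.94  5.25] turn [0.   0.   0.04] F [-0.2  0.7 -3.8] w 0.0115 t 5.3
```

View pics/c4.png

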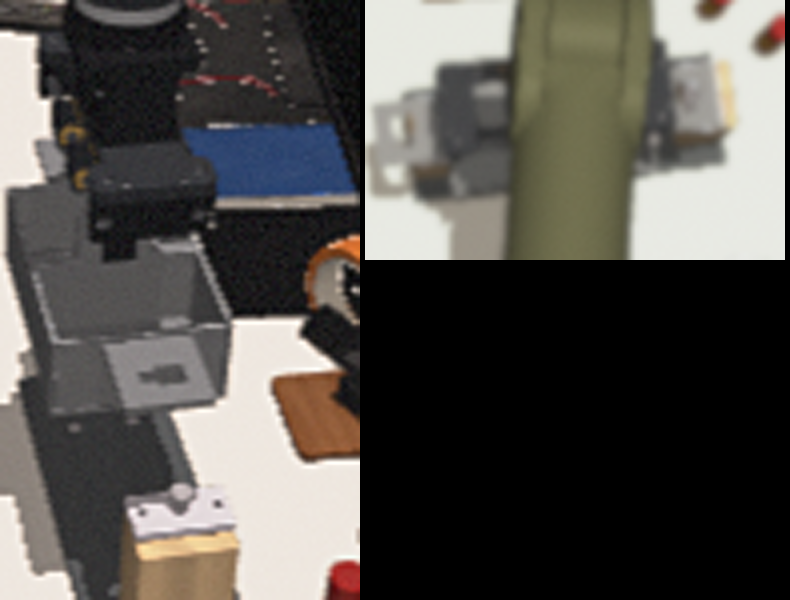

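The side crop shows the caddy held level. The near ear's outer corners are at (122,404) and (214,396), the rim's near corners at (50,342) and (229,322), the keyhole is dark at (163,374), and the right pin's head is at (181,491). Next I'll work out the caddy's offset in the grip and the pin positions.

```bash
python3 - <<'E'
from h import *
o=env.get_obs();t=o['tool_pos'];zb=t[2]-.0618;th=np.radians(o['tool_rot'][2]-180)
S=lambda u,v:(u/4+245-.4,v/4+120-.4)
c,s=np.cos(th),np.sin(th);R=np.array([[c,-s],[s,c]])
for (u,v),P in [((122,404),(-.026,-.15,.056)),((214,396),(.03,-.15,.056)),((50,342),(-.058,-.088,.06)),((229,322),(.058,-.088,.06))]:
    w=back('side',*S(u,v),zb+P[2]);org=w[:2]-R@np.array(P[:2]);print('org-tcp in caddy frame mm',(R.T@(org-t[:2])*1000).round(1))
print('right pin side',back('side',*S(181,491),.134))
print('left pin side',back('side',136/2.5+215-.3,(318-290)/2.5+175-.3,.134), 'right',back('side',188/2.5+215-.3,(464-290)/2.5+175-.3,.134))
for u,v in((350,111),(556,87)):print('top',back('top',u/3+135-.33,v/3+155-.33,.136))
E
```

```text
org-tcp in caddy frame mm [1.3 4.3]
org-tcp in caddy frame mm [1.1 2.5]
org-tcp in caddy frame mm [1.2 1.6]
org-tcp in caddy frame mm [-0.8  3.1]
right pin side [ 0.6452969 -0.1857804  0.134    ]
left pin side [0.61288931 0.04994173 0.134     ] right [ 0.64460707 -0.19264971  0.134     ]
top [0.6061413  0.06057076 0.136     ]
top [ 0.63691703 -0.18729724  0.136     ]
```

>>> jog_arm --motion '[{"x": -0.55,"y": -1.5,"z": 0,"ax": 0,"ay": 0,"az": 0},{"x": 0,"y": -1.5,"z": 0,"ax": 0,"ay": 0,"az": 0},{"x": 0,"y": 0,"z": 2.5,"ax": 0,"ay": 0,"az": 0},{"x": 0,"y": 0,"z": 2.5,"ax": 0,"ay": 0,"az": 0},{"x": 0,"y": 0,"z": 0.5,"ax": 0,"ay": 0,"az": 0}]'

```text
time_s: 5.9
tool_pos: [0.618, -0.0702, 0.1543]
tool_rot: [180.0, -0.3, -172.7]
force: [-1.2, 0.8, -4.0]
grip_width: 0.0114
grasp_force: 45.0
```

>>> jog_arm --motion '[{"x": 0,"y": 0,"z": 0,"ax": 0,"ay": 0,"az": 0},{"x": 0,"y": 0,"z": 0,"ax": 0,"ay": 0,"az": 0},{"x": 0,"y": 0,"z": 0,"ax": 0,"ay": 0,"az": 0},{"x": 0,"y": 0,"z": 0,"ax": 0,"ay": 0,"az": 0},{"x": 0,"y": 0,"z": 0,"ax": 0,"ay": 0,"az": 0}]'

```text
time_s: 6.4
tool_pos: [0.6206, -0.0681, 0.1584]
tool_rot: [-180.0, 0.1, -172.6]
force: [0.6, -0.0, -4.8]
grip_width: 0.0119
grasp_force: 45.0
```

```bash
python3 -c "
from h import *
go(.620,-.067,.132,187.4)
im=lambda n,b,s:cv2.resize(np.mean([env.read_camera(n) for _ in range(4)],0)[b[1]:b[3],b[0]:b[2],::-1],None,fx=s,fy=s,interpolation=cv2.INTER_CUBIC)
a=im('side',(260,205,320,265),9);b=im('top',(240,175,268,210),8);c=im('top',(308,165,336,200),8)
o=np.zeros((600,790,3),np.uint8);o[:540,:540]=a;o[:280,550:774]=b;o[300:580,550:774]=c;cv2.imwrite('pics/c5.png',o)"
```

```text
pos [ 0.6206 -0.0681  0.1584] rot [-1.7999e+02  8.0000e-02 -1.7256e+02] shift cm [0.05 0.12 2.64] in goal frame [0.05 0.12 2.64] turn [-0.01  0.08  0.04] F [ 0.6 -0.  -4.8] w 0.0119 t 6.4
```

View pics/c5.png

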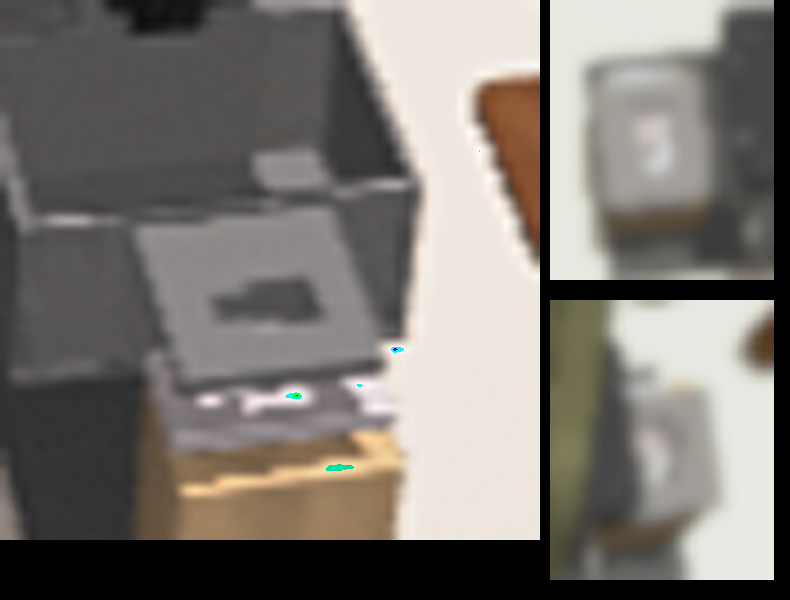

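The side crop shows the near ear covering the right pin, with the ear's outer corners at (183,380) and (382,347) and the wide keyhole at about (292,300). In the top crops the bright pins show through the keyholes, so the alignment is good to a few mm. I'll check it numerically.

```bash
python3 - <<'E'
from h import *
o=env.get_obs();t=o['tool_pos'];zb=t[2]-.0618;th=np.radians(o['tool_rot'][2]-180)
S=lambda u,v:(u/9+260-.45,v/9+205-.45)
c,s=np.cos(th),np.sin(th);R=np.array([[c,-s],[s,c]])
pin=back('side',181/4+245-.4,491/4+120-.4,.134)[:2]
for (u,v),P in [((183,380),(-.026,-.15,.056)),((382,347),(.03,-.15,.056)),((20,220),(-.058,-.088,.06)),((415,183),(.058,-.088,.06)),((292,300),(.008,-.124,.056))]:
    w=back('side',*S(u,v),zb+P[2])[:2];k=w-R@(np.array(P[:2])-[.008,-.124]);print('pin-keyhole caddy frame mm',(R.T@(pin-k)*1000).round(1))
# pin head search in first raw images: bright/dark local patch
a=cv2.imread('pics/raw_side0.png');b=cv2.imread('pics/raw_top0.png')
cv2.imwrite('pics/c6.png',np.hstack([cv2.resize(x,(390,390),interpolation=cv2.INTER_CUBIC) for x in (a[230:260,275:305],a[172:202,255:285])]))
E
```

```text
pin-keyhole caddy frame mm [-1.1  2.7]
pin-keyhole caddy frame mm [-0.6 -0.9]
pin-keyhole caddy frame mm [-1.8  0.1]
pin-keyhole caddy frame mm [2.1 2.9]
pin-keyhole caddy frame mm [-3.3  3.4]
```

View pics/c6.png

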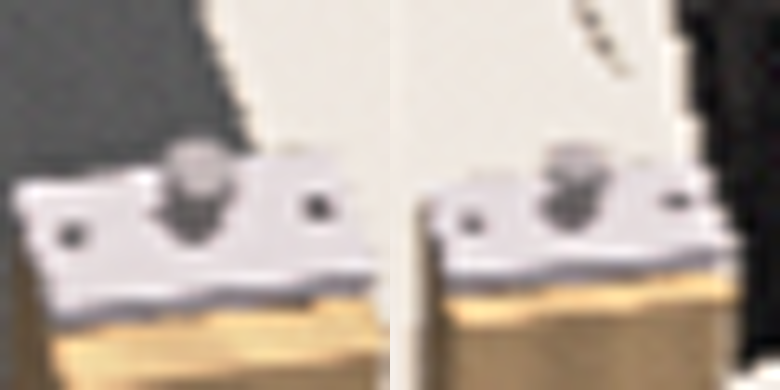

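The pin heads' top faces are at (198,165) and (577,158) in the crop. The offset works out to about 1 mm or less, so I'll descend carefully.

>>> jog_arm --motion '[{"x": 0,"y": 0,"z": 0.6,"ax": 0,"ay": 0,"az": 0},{"x": 0,"y": 0,"z": 0.3,"ax": 0,"ay": 0,"az": 0},{"x": 0,"y": 0,"z": 0.2,"ax": 0,"ay": 0,"az": 0},{"x": 0,"y": 0,"z": 0.2,"ax": 0,"ay": 0,"az": 0},{"x": 0,"y": 0,"z": 0,"ax": 0,"ay": 0,"az": 0}]'

```text
time_s: 7.5
tool_pos: [0.6202, -0.0681, 0.147]
tool_rot: [180.0, 0.0, -172.6]
force: [-5.0, 1.3, 8.5]
grip_width: 0.0117
grasp_force: 45.0
```

```bash
python3 - <<'E'
from h import *
go(.62,-.068,.132,187.4)
print(env.get_obs()['wrist_torque'])
r=back('side',198/13+275-.46,165/13+230-.46,.136);l=back('side',187/13+255-.46,158/13+172-.46,.136);print(r,l,np.hypot(*(l-r)[:2]),np.degrees(np.arctan2(-(l-r)[0],(l-r)[1])))
E
```

```text
pos [ 0.6202 -0.0681  0.147 ] rot [ 1.7996e+02  5.0000e-02 -1.7258e+02] shift cm [0.02 0.02 1.5 ] in goal frame [0.02 0.02 1.5 ] turn [0.04 0.05 0.02] F [-5.   1.3  8.5] w 0.0117 t 7.5
[0.22856075 1.28491053 0.00825929]
[ 0.64477162 -0.18743482  0.136     ] [0.61295457 0.05801013 0.136     ] 0.2474985801507064 7.386068985545049
```

The ear is touching, and the pins push the caddy towards -x, so I'll nudge it -x.

>>> jog_arm --motion '[{"x": 0.1,"y": 0,"z": 0,"ax": 0,"ay": 0,"az": 0},{"x": 0.05,"y": 0,"z": 0,"ax": 0,"ay": 0,"az": 0},{"x": 0,"y": 0,"z": 0,"ax": 0,"ay": 0,"az": 0},{"x": 0,"y": 0,"z": 0,"ax": 0,"ay": 0,"az": 0},{"x": 0,"y": 0,"z": 0,"ax": 0,"ay": 0,"az": 0}]'

```text
time_s: 8.0
tool_pos: [0.6199, -0.0681, 0.1472]
tool_rot: [180.0, 0.2, -172.6]
force: [-2.3, 1.1, 7.3]
grip_width: 0.0116
grasp_force: 45.0
```

```bash
python3 - <<'E'
from h import *
go(.62,-.068,.132,187.4)
print(env.get_obs()['wrist_torque'])
E
```

```text
pos [ 0.6199 -0.0681  0.1472] rot [ 179.98    0.21 -172.58] shift cm [-0.    0.01  1.52] in goal frame [-0.01  0.01  1.52] turn [0.02 0.21 0.02] F [-2.3  1.1  7.3] w 0.0116 t 8.0
[0.25946488 0.56179019 0.01259032]
```

>>> jog_arm --motion '[{"x": 0.1,"y": 0,"z": 0,"ax": 0,"ay": 0,"az": 0},{"x": 0.1,"y": 0,"z": 0,"ax": 0,"ay": 0,"az": 0},{"x": 0,"y": 0,"z": 0,"ax": 0,"ay": 0,"az": 0},{"x": 0,"y": 0,"z": 0,"ax": 0,"ay": 0,"az": 0},{"x": 0,"y": 0,"z": 0,"ax": 0,"ay": 0,"az": 0}]'

```text
time_s: 8.5
tool_pos: [0.6195, -0.0682, 0.1471]
tool_rot: [-180.0, 0.4, -172.6]
force: [1.9, 0.8, 7.3]
grip_width: 0.0116
grasp_force: 45.0
```

```bash
python3 - <<'E'
from h import *
go(.62,-.068,.132,187.4)
print(env.get_obs()['wrist_torque'])
E
```

```text
pos [ 0.6195 -0.0682  0.1471] rot [-179.98    0.4  -172.56] shift cm [-0.04  0.01  1.51] in goal frame [-0.05  0.01  1.51] turn [-0.02  0.4   0.04] F [1.9 0.8 7.3] w 0.0116 t 8.5
[ 0.32665412 -0.65082575 -0.09422212]
```

The ear is resting on the pin heads. I'll do a hop search with light contact: lift, shift, lower.

>>> jog_arm --motion '[{"x": 0,"y": 0,"z": -0.4,"ax": 0,"ay": 0,"az": 0},{"x": -0.2,"y": 0,"z": 0,"ax": 0,"ay": 0,"az": 0},{"x": 0,"y": 0,"z": 0,"ax": 0,"ay": 0,"az": 0},{"x": 0,"y": 0,"z": 0.4,"ax": 0,"ay": 0,"az": 0},{"x": 0,"y": 0,"z": 0,"ax": 0,"ay": 0,"az": 0}]'

```text
time_s: 9.0
tool_pos: [0.6181, -0.0686, 0.147]
tool_rot: [180.0, -0.0, -172.6]
force: [-7.1, 0.8, 13.1]
grip_width: 0.0117
grasp_force: 45.0
```

>>> jog_arm --motion '[{"x": 0,"y": 0,"z": -0.4,"ax": 0,"ay": 0,"az": 0},{"x": 0,"y": -0.15,"z": 0,"ax": 0,"ay": 0,"az": 0},{"x": 0,"y": 0,"z": 0,"ax": 0,"ay": 0,"az": 0},{"x": 0,"y": 0,"z": 0.4,"ax": 0,"ay": 0,"az": 0},{"x": 0,"y": 0,"z": 0,"ax": 0,"ay": 0,"az": 0}]'

```text
time_s: 9.5
tool_pos: [0.6188, -0.0701, 0.1475]
tool_rot: [180.0, 0.0, -172.6]
force: [-7.4, 0.9, 14.5]
grip_width: 0.0119
grasp_force: 45.0
```

>>> jog_arm --motion '[{"x": 0,"y": 0,"z": -0.4,"ax": 0,"ay": 0,"az": 0},{"x": 0,"y": 0.3,"z": 0,"ax": 0,"ay": 0,"az": 0},{"x": 0,"y": 0,"z": 0,"ax": 0,"ay": 0,"az": 0},{"x": 0,"y": 0,"z": 0.4,"ax": 0,"ay": 0,"az": 0},{"x": 0,"y": 0,"z": 0,"ax": 0,"ay": 0,"az": 0}]'

```text
time_s: 10.0
tool_pos: [0.6177, -0.0667, 0.143]
tool_rot: [180.0, -0.1, -172.6]
force: [0.6, 0.5, -4.7]
grip_width: 0.0115
grasp_force: 45.0
```

Dropped in: no contact force at z=0.143. Continuing down.

>>> jog_arm --motion '[{"x": 0,"y": 0,"z": 0.2,"ax": 0,"ay": 0,"az": 0},{"x": 0,"y": 0,"z": 0.2,"ax": 0,"ay": 0,"az": 0},{"x": 0,"y": 0,"z": 0.2,"ax": 0,"ay": 0,"az": 0},{"x": 0,"y": 0,"z": 0.2,"ax": 0,"ay": 0,"az": 0},{"x": 0,"y": 0,"z": 0,"ax": 0,"ay": 0,"az": 0}]'

```text
time_s: 10.5
tool_pos: [0.6183, -0.0668, 0.1361]
tool_rot: [180.0, -0.0, -172.6]
force: [0.7, -0.3, -5.3]
grip_width: 0.0118
grasp_force: 45.0
```

>>> jog_arm --motion '[{"x": 0,"y": 0,"z": 0.2,"ax": 0,"ay": 0,"az": 0},{"x": 0,"y": 0,"z": 0.2,"ax": 0,"ay": 0,"az": 0},{"x": 0,"y": 0,"z": 0,"ax": 0,"ay": 0,"az": 0},{"x": 0,"y": 0,"z": 0,"ax": 0,"ay": 0,"az": 0},{"x": 0,"y": 0,"z": 0,"ax": 0,"ay": 0,"az": 0}]'

```text
time_s: 11.0
tool_pos: [0.6186, -0.0669, 0.1327]
tool_rot: [180.0, 0.0, -172.6]
force: [-0.0, 0.3, -4.5]
grip_width: 0.0117
grasp_force: 45.0
```

>>> jog_arm --motion '[{"x": 0,"y": 0,"z": 0.1,"ax": 0,"ay": 0,"az": 0},{"x": 0,"y": 0,"z": 0.1,"ax": 0,"ay": 0,"az": 0},{"x": 0,"y": 0,"z": 0,"ax": 0,"ay": 0,"az": 0},{"x": 0,"y": 0,"z": 0,"ax": 0,"ay": 0,"az": 0},{"x": 0,"y": 0,"z": 0,"ax": 0,"ay": 0,"az": 0}]'

```text
time_s: 11.5
tool_pos: [0.6187, -0.0669, 0.1318]
tool_rot: [180.0, 0.1, -172.6]
force: [-4.0, 0.9, 5.5]
grip_width: 0.0114
grasp_force: 45.0
```

>>> jog_arm --motion '[{"x": 0,"y": 0,"z": 0,"ax": 0,"ay": 0,"az": 0},{"x": 0,"y": 0,"z": 0,"ax": 0,"ay": 0,"az": 0},{"x": 0,"y": 0,"z": 0,"ax": 0,"ay": 0,"az": 0},{"x": 0,"y": 0,"z": 0,"ax": 0,"ay": 0,"az": 0},{"x": 0,"y": 0,"z": 0,"ax": 0,"ay": 0,"az": 0}]' --claw 0.2

```text
time_s: 12.0
tool_pos: [0.6186, -0.0668, 0.1304]
tool_rot: [-180.0, 0.0, -172.6]
force: [0.0, 0.5, -0.3]
grip_width: 0.044
grasp_force: 0.0
```

The caddy is hung and released. Now I'll push with the straddling fingers on the inside of the front wall.

>>> jog_arm --motion '[{"x": 0,"y": 0,"z": 1.1,"ax": 0,"ay": 0,"az": 0},{"x": 0,"y": 0,"z": 1.1,"ax": 0,"ay": 0,"az": 0},{"x": -1.2,"y": 0,"z": 0,"ax": 0,"ay": 0,"az": 0},{"x": -1.2,"y": 0,"z": 0,"ax": 0,"ay": 0,"az": 0},{"x": -1.2,"y": 0,"z": 0,"ax": 0,"ay": 0,"az": 0}]'

```text
time_s: 12.5
tool_pos: [0.6539, -0.062, 0.107]
tool_rot: [180.0, -0.1, -172.6]
force: [0.2, -0.3, -0.1]
grip_width: 0.0522
grasp_force: 0.0
```

>>> jog_arm --motion '[{"x": -0.4,"y": 0,"z": 0,"ax": 0,"ay": 0,"az": 0},{"x": -0.4,"y": 0,"z": 0,"ax": 0,"ay": 0,"az": 0},{"x": -0.4,"y": 0,"z": 0,"ax": 0,"ay": 0,"az": 0},{"x": 0,"y": 0,"z": 0,"ax": 0,"ay": 0,"az": 0},{"x": 0,"y": 0,"z": 0,"ax": 0,"ay": 0,"az": 0}]'

```text
time_s: 13.0
tool_pos: [0.6656, -0.0608, 0.1083]
tool_rot: [180.0, -0.0, -172.6]
force: [-1.5, 0.1, -0.9]
grip_width: 0.0522
grasp_force: 0.6
```

>>> jog_arm --motion '[{"x": -0.3,"y": 0,"z": 0,"ax": 0,"ay": 0,"az": 0},{"x": -0.3,"y": 0,"z": 0,"ax": 0,"ay": 0,"az": 0},{"x": -0.3,"y": 0,"z": 0,"ax": 0,"ay": 0,"az": 0},{"x": 0,"y": 0,"z": 0,"ax": 0,"ay": 0,"az": 0},{"x": 0,"y": 0,"z": 0,"ax": 0,"ay": 0,"az": 0}]'

```text
time_s: 13.5
tool_pos: [0.6757, -0.0594, 0.1089]
tool_rot: [-180.0, 0.1, -172.6]
force: [-0.1, 0.4, -0.5]
grip_width: 0.0519
grasp_force: 0.1
```

>>> jog_arm --motion '[{"x": -0.2,"y": 0,"z": 0,"ax": 0,"ay": 0,"az": 0},{"x": -0.2,"y": 0,"z": 0,"ax": 0,"ay": 0,"az": 0},{"x": -0.1,"y": 0,"z": 0,"ax": 0,"ay": 0,"az": 0},{"x": 0,"y": 0,"z": 0,"ax": 0,"ay": 0,"az": 0},{"x": 0,"y": 0,"z": 0,"ax": 0,"ay": 0,"az": 0}]'

```text
time_s: 14.0
tool_pos: [0.6775, -0.0592, 0.1087]
tool_rot: [179.9, -0.3, -172.6]
force: [-9.4, -0.3, 5.2]
grip_width: 0.0521
grasp_force: 4.6
```

>>> jog_arm --motion '[{"x": -0.1,"y": 0,"z": 0,"ax": 0,"ay": 0,"az": 0},{"x": -0.1,"y": 0,"z": 0,"ax": 0,"ay": 0,"az": 0},{"x": -0.1,"y": 0,"z": 0,"ax": 0,"ay": 0,"az": 0},{"x": 0,"y": 0,"z": 0,"ax": 0,"ay": 0,"az": 0},{"x": 0,"y": 0,"z": 0,"ax": 0,"ay": 0,"az": 0}]'

```text
time_s: 14.5
tool_pos: [0.6776, -0.0591, 0.1084]
tool_rot: [179.9, -0.7, -172.6]
force: [-17.6, -0.5, 9.2]
grip_width: 0.0522
grasp_force: 8.2
```

The caddy hit the hard stop: force rose to 17.6 N with no further travel. Next I'll back off, rise and turn towards the glue stick.

>>> jog_arm --motion '[{"x": 1.0,"y": 0,"z": 0,"ax": 0,"ay": 0,"az": 0},{"x": 0,"y": 0,"z": -3,"ax": 0,"ay": 0,"az": 0},{"x": 0,"y": 0,"z": -4,"ax": 0,"ay": 0,"az": 0},{"x": 0,"y": 0,"z": -4,"ax": 0,"ay": 0,"az": 8.5},{"x": 0,"y": 0,"z": -2,"ax": 0,"ay": 0,"az": 8.5}]'

```text
time_s: 15.0
tool_pos: [0.6754, -0.0601, 0.2436]
tool_rot: [179.9, 0.5, 170.1]
force: [0.9, -0.7, 0.7]
grip_width: 0.0524
grasp_force: 0.0
```

>>> jog_arm --motion '[{"x": 0,"y": 0,"z": 0,"ax": 0,"ay": 0,"az": 8.5},{"x": 0,"y": 0,"z": 0,"ax": 0,"ay": 0,"az": 8.5},{"x": 0,"y": 0,"z": 0,"ax": 0,"ay": 0,"az": 8.5},{"x": 0,"y": 0,"z": 0,"ax": 0,"ay": 0,"az": 8.5},{"x": 0,"y": 0,"z": 0,"ax": 0,"ay": 0,"az": 8.5}]'

```text
time_s: 15.5
tool_pos: [0.674, -0.0596, 0.2391]
tool_rot: [179.9, 0.1, 127.6]
force: [-0.3, -0.3, -0.2]
grip_width: 0.0524
grasp_force: 0.0
```

>>> jog_arm --motion '[{"x": 0,"y": 0,"z": 0,"ax": 0,"ay": 0,"az": 8.5},{"x": 0,"y": 0,"z": 0,"ax": 0,"ay": 0,"az": 8.5},{"x": 0,"y": 0,"z": 0,"ax": 0,"ay": 0,"az": 8.5},{"x": 0,"y": 0,"z": 0,"ax": 0,"ay": 0,"az": 5},{"x": 0,"y": 0,"z": 0,"ax": 0,"ay": 0,"az": 0}]' --claw 0.5

```text
time_s: 16.0
tool_pos: [0.6738, -0.0596, 0.2389]
tool_rot: [179.9, 0.0, 97.4]
force: [0.2, -0.5, -0.1]
grip_width: 0.0649
grasp_force: 0.0
```

```bash
python3 -c "
from h import *
go(.590,-.335,.23,97.4)
im=lambda n,b,s:cv2.resize(env.read_camera(n)[b[1]:b[3],b[0]:b[2],::-1],None,fx=s,fy=s,interpolation=cv2.INTER_CUBIC)
a=im('side',(255,150,325,265),5);b=im('side',(195,290,295,350),4)
o=np.zeros((580,790,3),np.uint8);o[:575,:350]=a;o[:240,360:760]=b;cv2.imwrite('pics/c7.png',o)"
```

```text
pos [ 0.6738 -0.0596  0.2389] rot [1.7987e+02 3.0000e-02 9.7430e+01] shift cm [-26.23 -11.88   0.88] in goal frame [-26.23 -11.86   0.89] turn [0.13 0.03 0.03] F [ 0.2 -0.5 -0.1] w 0.0649 t 16.0
```

View pics/c7.png

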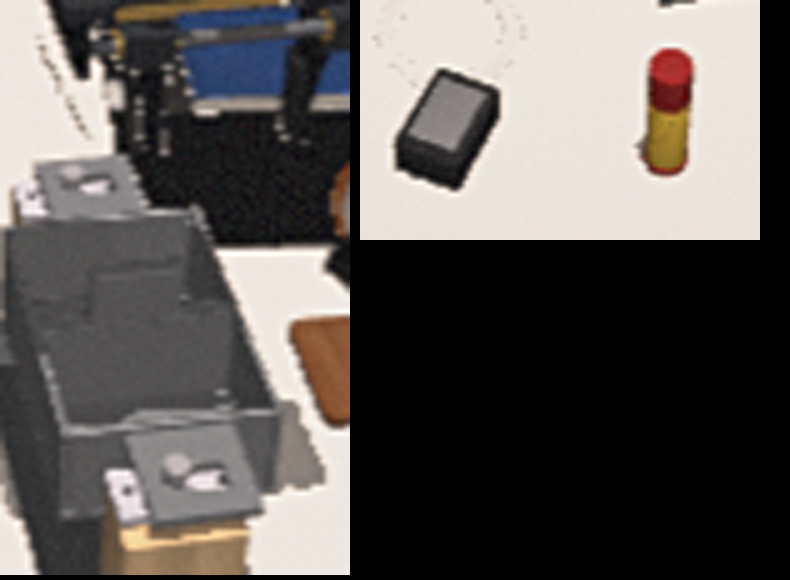

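Both pins sit locked at the slot ends, at crop (72,172) and (178,465). The glue stick's cap top is at (671,64). The brick's top corners are (440,70), (499,92), (460,152) and (398,136).

```bash
python3 - <<'E'
from h import *
S=lambda u,v:((u-360)/4+195-.4,v/4+290-.4)
print('glue',back('side',*S(671,64),.086),back('side',*S(666,163),.0))
c=np.array([back('side',*S(u,v),.028) for u,v in((440,70),(499,92),(460,152),(398,136))]);print(c.round(4),c.mean(0))
for i in range(4): d=c[(i+1)%4]-c[i];print(np.hypot(*d[:2]).round(4),np.degrees(np.arctan2(d[1],d[0])).round(1))
E
```

```text
glue [ 0.59064853 -0.33891122  0.086     ] [ 0.5909512  -0.34321898  0.        ]
[[ 0.4577 -0.2925  0.028 ]
 [ 0.493  -0.3099  0.028 ]
 [ 0.4702 -0.351   0.028 ]
 [ 0.4342 -0.3387  0.028 ]] [ 0.46379274 -0.32302111  0.028     ]
0.0394 -26.3
0.047 -119.0
0.038 161.1
0.0519 63.1
```

>>> jog_arm --motion '[{"x": -3,"y": -1.4,"z": 0,"ax": 0,"ay": 0,"az": 0},{"x": -4,"y": -1.8,"z": 0,"ax": 0,"ay": 0,"az": 0},{"x": -4,"y": -1.8,"z": 0,"ax": 0,"ay": 0,"az": 0},{"x": -4,"y": -1.8,"z": 0,"ax": 0,"ay": 0,"az": 0},{"x": -4,"y": -1.8,"z": 0,"ax": 0,"ay": 0,"az": 0}]'

```text
time_s: 16.6
tool_pos: [0.612, -0.2609, 0.2389]
tool_rot: [179.9, 0.0, 97.6]
force: [0.8, 0.4, 0.5]
grip_width: 0.0651
grasp_force: 0.0
```

>>> jog_arm --motion '[{"x": -4,"y": -1.8,"z": 0,"ax": 0,"ay": 0,"az": 0},{"x": -3.5,"y": -1.5,"z": 2,"ax": 0,"ay": 0,"az": 0},{"x": 0,"y": 0,"z": 4,"ax": 0,"ay": 0,"az": 0},{"x": 0,"y": 0,"z": 3,"ax": 0,"ay": 0,"az": 0},{"x": 0,"y": 0,"z": 0,"ax": 0,"ay": 0,"az": 0}]'

```text
time_s: 17.1
tool_pos: [0.5868, -0.3363, 0.1437]
tool_rot: [-179.6, -0.3, 97.5]
force: [0.5, 0.1, -0.1]
grip_width: 0.0652
grasp_force: 0.0
```

```bash
python3 -c "
from h import *
go(.5905,-.338,.048,97.4)"
```

```text
pos [ 0.5868 -0.3363  0.1437] rot [-179.63   -0.27   97.47] shift cm [-0.26  0.41  9.57] in goal frame [-0.21  0.34  9.57] turn [-0.37 -0.27  0.07] F [ 0.5  0.1 -0.1] w 0.0652 t 17.1
```

>>> jog_arm --motion '[{"x": -0.2,"y": 0.1,"z": 0,"ax": 0,"ay": 0,"az": 0},{"x": 0,"y": 0,"z": 2.5,"ax": 0,"ay": 0,"az": 0},{"x": 0,"y": 0,"z": 3,"ax": 0,"ay": 0,"az": 0},{"x": 0,"y": 0,"z": 3,"ax": 0,"ay": 0,"az": 0},{"x": 0,"y": 0,"z": 1,"ax": 0,"ay": 0,"az": 0}]'

```text
time_s: 17.6
tool_pos: [0.5908, -0.3391, 0.0529]
tool_rot: [-180.0, -0.0, 97.5]
force: [-0.5, -0.2, 0.8]
grip_width: 0.0657
grasp_force: 0.0
```

>>> jog_arm --motion '[{"x": 0,"y": 0,"z": 0,"ax": 0,"ay": 0,"az": 0},{"x": 0,"y": 0,"z": 0,"ax": 0,"ay": 0,"az": 0},{"x": 0,"y": 0,"z": 0,"ax": 0,"ay": 0,"az": 0},{"x": 0,"y": 0,"z": 0,"ax": 0,"ay": 0,"az": 0},{"x": 0,"y": 0,"z": 0,"ax": 0,"ay": 0,"az": 0}]' --claw -0.6 --squeeze 15

```text
time_s: 18.1
tool_pos: [0.5911, -0.34, 0.0546]
tool_rot: [179.9, 0.0, 97.4]
force: [-0.9, 0.6, 0.4]
grip_width: 0.0332
grasp_force: 0.0
```

>>> jog_arm --motion '[{"x": 0,"y": 0,"z": 0,"ax": 0,"ay": 0,"az": 0},{"x": 0,"y": 0,"z": 0,"ax": 0,"ay": 0,"az": 0},{"x": 0,"y": 0,"z": -1,"ax": 0,"ay": 0,"az": 0},{"x": 0,"y": 0,"z": -4,"ax": 0,"ay": 0,"az": 0},{"x": 0,"y": 0,"z": -4,"ax": 0,"ay": 0,"az": 0}]'

```text
time_s: 18.6
tool_pos: [0.5897, -0.3392, 0.1439]
tool_rot: [-179.9, -0.1, 97.4]
force: [0.7, 0.6, 0.2]
grip_width: 0.0264
grasp_force: 15.0
```

>>> jog_arm --motion '[{"x": 0,"y": 0,"z": -4.5,"ax": 0,"ay": 0,"az": 0},{"x": 1,"y": 0.3,"z": -4.6,"ax": 0,"ay": 0,"az": 0},{"x": 3.5,"y": 0.9,"z": 0,"ax": 0,"ay": 0,"az": 0},{"x": 3.5,"y": 0.9,"z": 0,"ax": 0,"ay": 0,"az": 0},{"x": 3.5,"y": 0.9,"z": 0,"ax": 0,"ay": 0,"az": 0}]'

```text
time_s: 19.1
tool_pos: [0.6055, -0.2209, 0.2356]
tool_rot: [179.9, 0.0, 97.4]
force: [0.9, 0.2, 0.0]
grip_width: 0.0264
grasp_force: 15.0
```

>>> jog_arm --motion '[{"x": 3.5,"y": 0.9,"z": 0,"ax": 0,"ay": 0,"az": 0},{"x": 3.5,"y": 0.9,"z": 0,"ax": 0,"ay": 0,"az": 0},{"x": 3.5,"y": 0.9,"z": 0,"ax": 0,"ay": 0,"az": 0},{"x": 3.5,"y": 0.9,"z": 0,"ax": 0,"ay": 0,"az": 0},{"x": 3.5,"y": 0.9,"z": 0,"ax": 0,"ay": 0,"az": 0}]'

```text
time_s: 19.6
tool_pos: [0.6273, -0.0412, 0.2353]
tool_rot: [180.0, -0.0, 97.4]
force: [1.2, -0.3, -0.3]
grip_width: 0.0261
grasp_force: 15.0
```

>>> jog_arm --motion '[{"x": 2,"y": 0.4,"z": 0,"ax": 0,"ay": 0,"az": 0},{"x": 0,"y": 0,"z": 0,"ax": 0,"ay": 0,"az": 0},{"x": 0,"y": 0,"z": 0,"ax": 0,"ay": 0,"az": 0},{"x": 0,"y": 0,"z": 0,"ax": 0,"ay": 0,"az": 0},{"x": 0,"y": 0,"z": 0,"ax": 0,"ay": 0,"az": 0}]'

```text
time_s: 20.1
tool_pos: [0.6287, -0.0243, 0.2349]
tool_rot: [180.0, 0.0, 97.2]
force: [-0.1, 0.1, -1.0]
grip_width: 0.0266
grasp_force: 15.0
```

```bash
python3 -c "
from h import *
go(.629,-.020,.131,97.4)"
```

```text
pos [ 0.6287 -0.0243  0.2349] rot [1.7998e+02 3.0000e-02 9.7250e+01] shift cm [ 0.43  0.08 10.39] in goal frame [ 0.42  0.09 10.39] turn [ 0.02  0.03 -0.15] F [-0.1  0.1 -1. ] w 0.0266 t 20.1
```

>>> jog_arm --motion '[{"x": 0.4,"y": 0.1,"z": 2,"ax": 0,"ay": 0,"az": 0},{"x": 0,"y": 0,"z": 3,"ax": 0,"ay": 0,"az": 0},{"x": 0,"y": 0,"z": 3,"ax": 0,"ay": 0,"az": 0},{"x": 0,"y": 0,"z": 1.6,"ax": 0,"ay": 0,"az": 0},{"x": 0,"y": 0,"z": 0.6,"ax": 0,"ay": 0,"az": 0}]'

```text
time_s: 20.6
tool_pos: [0.6282, -0.0189, 0.1308]
tool_rot: [-179.8, 0.0, 97.3]
force: [-0.9, 0.4, 0.1]
grip_width: 0.0262
grasp_force: 15.0
```

>>> jog_arm --motion '[{"x": 0,"y": 0,"z": 0,"ax": 0,"ay": 0,"az": 0},{"x": 0,"y": 0,"z": 0,"ax": 0,"ay": 0,"az": 0},{"x": 0,"y": 0,"z": 0,"ax": 0,"ay": 0,"az": 0},{"x": 0,"y": 0,"z": 0,"ax": 0,"ay": 0,"az": 0},{"x": 0,"y": 0,"z": 0,"ax": 0,"ay": 0,"az": 0}]'

```text
time_s: 21.1
tool_pos: [0.6297, -0.018, 0.1333]
tool_rot: [179.9, -0.0, 97.4]
force: [0.5, 0.0, -0.5]
grip_width: 0.0264
grasp_force: 15.0
```

>>> jog_arm --motion '[{"x": 0,"y": 0,"z": 0.2,"ax": 0,"ay": 0,"az": 0},{"x": 0,"y": 0,"z": 0.2,"ax": 0,"ay": 0,"az": 0},{"x": 0,"y": 0,"z": 0,"ax": 0,"ay": 0,"az": 0},{"x": 0,"y": 0,"z": 0,"ax": 0,"ay": 0,"az": 0},{"x": 0,"y": 0,"z": 0,"ax": 0,"ay": 0,"az": 0}]'

```text
time_s: 21.6
tool_pos: [0.6293, -0.018, 0.1285]
tool_rot: [-180.0, -0.0, 97.4]
force: [0.3, 0.6, -1.4]
grip_width: 0.0264
grasp_force: 15.0
```

>>> jog_arm --motion '[{"x": 0,"y": 0,"z": 0,"ax": 0,"ay": 0,"az": 0},{"x": 0,"y": 0,"z": 0,"ax": 0,"ay": 0,"az": 0},{"x": 0,"y": 0,"z": 0,"ax": 0,"ay": 0,"az": 0},{"x": 0,"y": 0,"z": 0,"ax": 0,"ay": 0,"az": 0},{"x": 0,"y": 0,"z": 0,"ax": 0,"ay": 0,"az": 0}]' --claw 0

```text
time_s: 22.1
tool_pos: [0.6293, -0.018, 0.1286]
tool_rot: [180.0, -0.0, 97.4]
force: [-0.4, -1.6, 0.1]
grip_width: 0.043
grasp_force: 0.0
```

>>> jog_arm --motion '[{"x": 0,"y": 0,"z": -2,"ax": 0,"ay": 0,"az": 0},{"x": 0,"y": 0,"z": -3,"ax": 0,"ay": 0,"az": 0},{"x": 0,"y": 0,"z": -4,"ax": 0,"ay": 0,"az": 0},{"x": 0,"y": 0,"z": -2,"ax": 0,"ay": 0,"az": 0},{"x": -1.5,"y": -1.1,"z": 0,"ax": 0,"ay": 0,"az": 0}]'

```text
time_s: 22.6
tool_pos: [0.623, -0.0318, 0.2422]
tool_rot: [179.6, -0.0, 97.7]
force: [-0.0, 0.7, -0.8]
grip_width: 0.0435
grasp_force: 0.0
```

>>> jog_arm --motion '[{"x": -3.3,"y": -2.4,"z": 0,"ax": 0,"ay": 0,"az": 0},{"x": -3.3,"y": -2.4,"z": 0,"ax": 0,"ay": 0,"az": 0},{"x": -3.3,"y": -2.4,"z": 0,"ax": 0,"ay": 0,"az": 0},{"x": -3.3,"y": -2.4,"z": 0,"ax": 0,"ay": 0,"az": 0},{"x": -3.3,"y": -2.4,"z": 0,"ax": 0,"ay": 0,"az": 0}]' --claw 0.7

```text
time_s: 23.1
tool_pos: [0.5204, -0.2154, 0.2375]
tool_rot: [-179.9, -0.0, 97.4]
force: [0.1, -0.5, -0.5]
grip_width: 0.0715
grasp_force: 0.0
```

>>> jog_arm --motion '[{"x": -3.3,"y": -2.4,"z": 0,"ax": 0,"ay": 0,"az": 0},{"x": -3.3,"y": -2.4,"z": 0,"ax": 0,"ay": 0,"az": 0},{"x": -3.3,"y": -2.4,"z": 0,"ax": 0,"ay": 0,"az": 0},{"x": 0,"y": 0,"z": 0,"ax": 0,"ay": 0,"az": 8.5},{"x": 0,"y": 0,"z": 0,"ax": 0,"ay": 0,"az": 8.5}]'

```text
time_s: 23.6
tool_pos: [0.4613, -0.3231, 0.2376]
tool_rot: [-179.9, -0.0, 79.8]
force: [0.1, 0.8, -0.9]
grip_width: 0.074
grasp_force: 0.0
```

>>> jog_arm --motion '[{"x": 0,"y": 0,"z": 0,"ax": 0,"ay": 0,"az": 8.5},{"x": 0,"y": 0,"z": 0,"ax": 0,"ay": 0,"az": 8.5},{"x": 0,"y": 0,"z": 0,"ax": 0,"ay": 0,"az": 2.4},{"x": 0,"y": 0,"z": 0,"ax": 0,"ay": 0,"az": 0},{"x": 0,"y": 0,"z": 0,"ax": 0,"ay": 0,"az": 0}]'

```text
time_s: 24.1
tool_pos: [0.4632, -0.3211, 0.2378]
tool_rot: [-179.9, 0.0, 61.1]
force: [0.4, 0.7, 0.8]
grip_width: 0.0737
grasp_force: 0.0
```

```bash
python3 -c "
from h import *
go(.462,-.323,.008,61)
snap('side','s8.png')
im=cv2.imread('pics/raw_s8.png');print(im[150:265,255:325].mean())"
```

```text
pos [ 0.4632 -0.3211  0.2378] rot [-179.93    0.     61.05] shift cm [-2.300e-01  2.000e-02  2.298e+01] in goal frame [-2.300e-01 -1.000e-02  2.298e+01] turn [-0.07  0.    0.05] F [0.4 0.7 0.8] w 0.0737 t 24.1
115.88960662525879
```

>>> jog_arm --motion '[{"x": -0.2,"y": 0,"z": 4,"ax": 0,"ay": 0,"az": 0},{"x": 0,"y": 0,"z": 4.5,"ax": 0,"ay": 0,"az": 0},{"x": 0,"y": 0,"z": 4.5,"ax": 0,"ay": 0,"az": 0},{"x": 0,"y": 0,"z": 4,"ax": 0,"ay": 0,"az": 0},{"x": 0,"y": 0,"z": 2,"ax": 0,"ay": 0,"az": 0}]'

```text
time_s: 24.65
tool_pos: [0.4606, -0.3212, 0.0447]
tool_rot: [-179.7, 0.0, 61.1]
force: [-0.8, 0.1, -0.4]
grip_width: 0.0737
grasp_force: 0.0
```

>>> jog_arm --motion '[{"x": 0,"y": 0,"z": 1.5,"ax": 0,"ay": 0,"az": 0},{"x": 0,"y": 0,"z": 1.5,"ax": 0,"ay": 0,"az": 0},{"x": 0,"y": 0,"z": 0.8,"ax": 0,"ay": 0,"az": 0},{"x": 0,"y": 0,"z": 0,"ax": 0,"ay": 0,"az": 0},{"x": 0,"y": 0,"z": 0,"ax": 0,"ay": 0,"az": 0}]'

```text
time_s: 25.15
tool_pos: [0.4637, -0.3231, 0.0113]
tool_rot: [179.9, -0.0, 61.0]
force: [0.0, 0.2, 0.4]
grip_width: 0.0739
grasp_force: 0.0
```

>>> jog_arm --motion '[{"x": 0,"y": 0,"z": 0,"ax": 0,"ay": 0,"az": 0},{"x": 0,"y": 0,"z": 0,"ax": 0,"ay": 0,"az": 0},{"x": 0,"y": 0,"z": 0,"ax": 0,"ay": 0,"az": 0},{"x": 0,"y": 0,"z": 0,"ax": 0,"ay": 0,"az": 0},{"x": 0,"y": 0,"z": 0,"ax": 0,"ay": 0,"az": 0}]' --claw -0.5 --squeeze 25

```text
time_s: 25.65
tool_pos: [0.463, -0.3225, 0.0107]
tool_rot: [-180.0, -0.0, 61.0]
force: [-0.9, 0.9, 2.1]
grip_width: 0.0439
grasp_force: 24.8
```

>>> jog_arm --motion '[{"x": 0,"y": 0,"z": 0,"ax": 0,"ay": 0,"az": 0},{"x": 0,"y": 0,"z": 0,"ax": 0,"ay": 0,"az": 0},{"x": 0,"y": 0,"z": 0,"ax": 0,"ay": 0,"az": 0},{"x": 0,"y": 0,"z": -2,"ax": 0,"ay": 0,"az": 0},{"x": 0,"y": 0,"z": -3,"ax": 0,"ay": 0,"az": 0}]'

```text
time_s: 26.15
tool_pos: [0.4616, -0.3218, 0.0591]
tool_rot: [-179.8, 0.1, 61.0]
force: [-0.0, 0.0, -0.7]
grip_width: 0.0441
grasp_force: 24.8
```

>>> jog_arm --motion '[{"x": 0,"y": 0,"z": -4,"ax": 0,"ay": 0,"az": 0},{"x": 0,"y": 0,"z": -4,"ax": 0,"ay": 0,"az": 0},{"x": 0,"y": 0,"z": -4,"ax": 0,"ay": 0,"az": 0},{"x": 1.5,"y": 0.3,"z": -2.5,"ax": 0,"ay": 0,"az": 0},{"x": 3.2,"y": 0.6,"z": 0,"ax": 0,"ay": 0,"az": 0}]'

```text
time_s: 26.65
tool_pos: [0.4941, -0.2902, 0.21]
tool_rot: [179.5, -0.0, 60.7]
force: [0.4, -0.6, -1.8]
grip_width: 0.0441
grasp_force: 24.8
```

>>> jog_arm --motion '[{"x": 3.2,"y": 0.6,"z": 0,"ax": 0,"ay": 0,"az": 0},{"x": 3.2,"y": 0.6,"z": 0,"ax": 0,"ay": 0,"az": 0},{"x": 3.2,"y": 0.6,"z": 0,"ax": 0,"ay": 0,"az": 0},{"x": 3.2,"y": 0.6,"z": 0,"ax": 0,"ay": 0,"az": 0},{"x": 3.2,"y": 0.6,"z": 0,"ax": 0,"ay": 0,"az": 0}]'

```text
time_s: 27.15
tool_pos: [0.5982, -0.1594, 0.205]
tool_rot: [180.0, 0.0, 61.0]
force: [0.7, -0.6, -1.2]
grip_width: 0.0441
grasp_force: 24.8
```

>>> jog_arm --motion '[{"x": 3.2,"y": 0.6,"z": 0,"ax": 0,"ay": 0,"az": 0},{"x": 3.2,"y": 0.9,"z": 0,"ax": 0,"ay": 0,"az": 0},{"x": 0,"y": 0,"z": 0,"ax": 0,"ay": 0,"az": -8.5},{"x": 0,"y": 0,"z": 0,"ax": 0,"ay": 0,"az": -8.5},{"x": 0,"y": 0,"z": 0,"ax": 0,"ay": 0,"az": -8.5}]'

```text
time_s: 27.65
tool_pos: [0.6417, -0.1115, 0.2046]
tool_rot: [-180.0, 0.0, 86.9]
force: [0.0, 0.4, -2.3]
grip_width: 0.0438
grasp_force: 24.8
```

>>> jog_arm --motion '[{"x": 0,"y": 0,"z": 0,"ax": 0,"ay": 0,"az": -8.5},{"x": 0,"y": 0,"z": 0,"ax": 0,"ay": 0,"az": -2.4},{"x": 0,"y": 0,"z": 0,"ax": 0,"ay": 0,"az": 0},{"x": 0,"y": 0,"z": 0,"ax": 0,"ay": 0,"az": 0},{"x": 0,"y": 0,"z": 0,"ax": 0,"ay": 0,"az": 0}]'

```text
time_s: 28.15
tool_pos: [0.6416, -0.1118, 0.2053]
tool_rot: [-180.0, 0.0, 97.4]
force: [0.4, 0.6, -0.3]
grip_width: 0.0436
grasp_force: 24.8
```

```bash
python3 -c "
from h import *
go(.6405,-.111,.095,97.4)
im=lambda n,b,s:cv2.resize(env.read_camera(n)[b[1]:b[3],b[0]:b[2],::-1],None,fx=s,fy=s,interpolation=cv2.INTER_CUBIC)
cv2.imwrite('pics/c9.png',im('side',(235,120,355,270),4))"
```

```text
pos [ 0.6416 -0.1118  0.2053] rot [-179.99    0.     97.37] shift cm [ 0.09 -0.09 11.03] in goal frame [ 0.09 -0.09 11.03] turn [-0.01  0.   -0.03] F [ 0.4  0.6 -0.3] w 0.0436 t 28.15
```

Well placed. Lower in two stages and check the force.

>>> jog_arm --motion '[{"x": 0,"y": -0.1,"z": 2,"ax": 0,"ay": 0,"az": 0},{"x": 0,"y": 0,"z": 2,"ax": 0,"ay": 0,"az": 0},{"x": 0,"y": 0,"z": 2,"ax": 0,"ay": 0,"az": 0},{"x": 0,"y": 0,"z": 1,"ax": 0,"ay": 0,"az": 0},{"x": 0,"y": 0,"z": 0.5,"ax": 0,"ay": 0,"az": 0}]'

```text
time_s: 28.7
tool_pos: [0.6401, -0.1117, 0.1295]
tool_rot: [-179.9, -0.0, 97.4]
force: [-0.8, 0.3, -0.6]
grip_width: 0.044
grasp_force: 24.8
```

>>> jog_arm --motion '[{"x": 0,"y": 0,"z": 1,"ax": 0,"ay": 0,"az": 0},{"x": 0,"y": 0,"z": 1,"ax": 0,"ay": 0,"az": 0},{"x": 0,"y": 0,"z": 1,"ax": 0,"ay": 0,"az": 0},{"x": 0,"y": 0,"z": 0.5,"ax": 0,"ay": 0,"az": 0},{"x": 0,"y": 0,"z": 0,"ax": 0,"ay": 0,"az": 0}]'

```text
time_s: 29.2
tool_pos: [0.64, -0.1117, 0.0945]
tool_rot: [-179.9, -0.0, 97.4]
force: [0.2, 0.1, -1.2]
grip_width: 0.0438
grasp_force: 24.8
```

>>> jog_arm --motion '[{"x": 0,"y": 0,"z": 0.3,"ax": 0,"ay": 0,"az": 0},{"x": 0,"y": 0,"z": 0,"ax": 0,"ay": 0,"az": 0},{"x": 0,"y": 0,"z": 0,"ax": 0,"ay": 0,"az": 0},{"x": 0,"y": 0,"z": 0,"ax": 0,"ay": 0,"az": 0},{"x": 0,"y": 0,"z": 0,"ax": 0,"ay": 0,"az": 0}]' --claw 0.3

```text
time_s: 29.7
tool_pos: [0.6408, -0.1119, 0.0929]
tool_rot: [180.0, 0.0, 97.4]
force: [0.1, -0.1, 0.1]
grip_width: 0.0562
grasp_force: 0.0
```

>>> jog_arm --motion '[{"x": 0,"y": 0,"z": 0,"ax": 0,"ay": 0,"az": 0},{"x": 0,"y": 0,"z": -2,"ax": 0,"ay": 0,"az": 0},{"x": 0,"y": 0,"z": -4,"ax": 0,"ay": 0,"az": 0},{"x": 0,"y": 0,"z": -4,"ax": 0,"ay": 0,"az": 0},{"x": 0,"y": 0,"z": -4,"ax": 0,"ay": 0,"az": 0}]'

```text
time_s: 30.2
tool_pos: [0.6404, -0.1119, 0.2341]
tool_rot: [-180.0, -0.0, 97.4]
force: [0.8, -0.0, 0.4]
grip_width: 0.0565
grasp_force: 0.0
```

>>> jog_arm --motion '[{"x": 0,"y": -3,"z": 0,"ax": 0,"ay": 0,"az": 0},{"x": 0,"y": -4,"z": 0,"ax": 0,"ay": 0,"az": 0},{"x": 0,"y": -4,"z": 0,"ax": 0,"ay": 0,"az": 0},{"x": 0,"y": -3,"z": 0,"ax": 0,"ay": 0,"az": 0},{"x": 0,"y": 0,"z": 0,"ax": 0,"ay": 0,"az": 0}]'

```text
time_s: 30.7
tool_pos: [0.4985, -0.1314, 0.233]
tool_rot: [180.0, -0.1, 97.3]
force: [0.4, 0.3, -0.7]
grip_width: 0.0568
grasp_force: 0.0
```

```bash
python3 -c "
from h import *
go(.6405,-.111,.095,97.4)
a=env.read_camera('side')[:,:,::-1][120:270,160:350];b=env.read_camera('top')[:,:,::-1][150:270,220:380]
o=np.zeros((600,800,3),np.uint8);a=cv2.resize(a,(494,390),interpolation=3);b=cv2.resize(b,(300,225),interpolation=3)
o[:390,:494]=a;o[:225,498:798]=b;cv2.imwrite('pics/c10.png',o[:395])"
```

```text
pos [ 0.4985 -0.1314  0.233 ] rot [ 1.7998e+02 -1.4000e-01  9.7270e+01] shift cm [ 0.19 14.34 13.8 ] in goal frame [ 0.19 14.34 13.8 ] turn [ 0.02 -0.14 -0.13] F [ 0.4  0.3 -0.7] w 0.0568 t 30.7
```

View pics/c10.png

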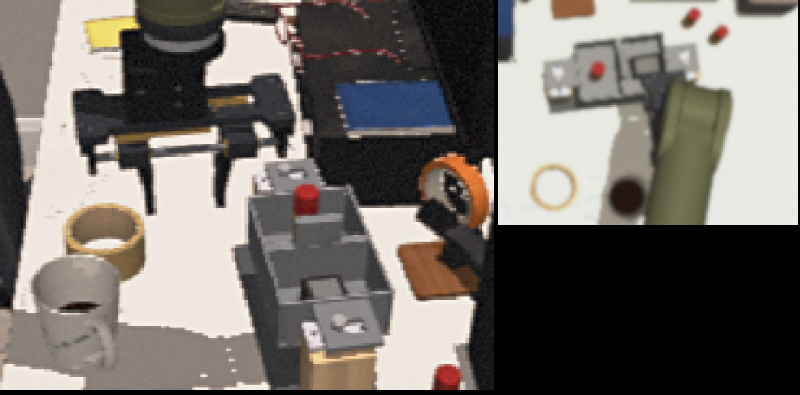

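The glue stick stands in the far compartment at (307,200) and the brick lies in the near one at (322,290). The near pin is still at its slot end at (342,323), and the mug and tape are where they were. Handing in.

```bash
python3 -c "
from h import *
print(env.sign_off())"
```

```text
the job is handed in; nothing more can be done
None
```

The caddy is hung and pushed home with both pins locked, the glue stick and charger brick are in it, and the mug and tape are where they were; I handed the job in at about 31 s, with no verdict shown.

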